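# Release the ratchet clamp and set the glued project box on the mat

### The arm

A 7-joint arm with a two-finger parallel gripper is mounted at the origin on the work surface. World frame = base frame: x ahead of the robot, y to its left, z up, the work surface at z = 0. Lengths are in m, angles in rad, forces in N, time in s.
With the tool pointing down it reaches from about 0.425 to 0.925 m from the base axis. Payload 6.8 kg.
Tool frame: the origin (TCP) lies on the centre line of the jaws, within the pads' length; the fingertips stand 25 mm ahead of it and the grasp point (between the pads) lies 6 mm ahead of it; x points along the fingers, y is the direction in which the jaws open and shut, and the axes are right-handed (so a half turn about x gives the same grasp; the last joint's range is limited). The gripper opens to 85 mm and grips with 20 to 120 N. Pads are 22 mm wide; open, the fingers measure 114 mm over their backs; the gripper's body (76 mm by 85 mm) begins 54 mm behind the grasp point. The pads swing forward as they close: fully open they stand 13 mm farther back than shut.
Start: joints at [-1.264, 0.477, 0.022, 1.555, -0.011, 1.109, -0.083], TCP at [0.272, 0.618, 0.256] pointing down, gripper open.
Joint ranges: [-2.96, 2.96], [-0.34, 2.1], [-1.41, 1.46], [0.24, 2.44], [-1.37, 4.51], [0.17, 1.92], [-2.96, 2.96]. Speed limits (rad/s): [2.39, 2.39, 3.14, 3.14, 3.14, 3.14, 3.14].

### API

Orientations are given as a unit quaternion [x, y, z, w].
In Python, from plant import robot gives the robot as it stands. The module is installed in compiled form; this text tells all that it offers.
- The arm moves only by the tool play_rows, never from a script. Its argument "deltas" is a list of rows, each an object with "dp": the shift along the tool's x, y, z in mm, a list of three; "twist": the turn, a rotation vector about the tool's x, y, z in degrees, a list of three. A call has 1 to 10 rows; each row shifts and turns the commanded pose from where the row before left it, along the tool's axes as they then stand; what a row does not reach is not made up. A row lasts 1/10 s, in which the tool goes at most 50 mm and 8.59 degrees, less where a joint would pass 70% of its speed; a pose out of reach is approached as far as the arm can. A call is refused whole if a number of a shift passes 50 or a number of a turn 8.59, either way. A call with a gripper value outside its range is refused whole. "fingers" is the closure, from -1 (fully open) to 1 (shut), set as the call begins (left out, the last holds). The fingers move at their own pace and stop on an object; the grip force is fixed at half the most. Time passes only in rows, so rows that do not move let the fingers close. It gives the time, the measured TCP pose, the force and the opening at its end, in the units of the state.
- robot.read_state(): the state, without advancing time (a new reading comes with each control period).
- robot.grab_frame(name): name is "scene" or "top" or "wrist"; returns a dict with "color" (480x640x3 uint8, red, green, blue), "camera_matrix" (3x3 intrinsics, pixels), "extrinsics" (4x4, takes a point from camera to world coordinates). Camera axes: x right, y down, z forward; pixel columns grow to the right and rows downward; lengths in m; the calibration is good to about 2 mm. The wrist camera is an equidistant fisheye: a pixel r from the principal point sees the ray r / f radians off the axis. A picture is of the moment at which its call begins. There is no depth.
- robot.close_job(): hands the job in, once; it reports no verdict.
Trained networks look in a picture, given as the dict that the camera call returned (one of the last four; its "shot" number tells which), for a name from the list of things; names that differ only in an ending like _2 or _b are one class to them, and where a whole thing is asked for, a point or a joint stands for the part that bears it (a point fixed in the world has none). Each returns a list of dicts, best first, with "score" (0 to 1); they miss things now and then, are a little off and sometimes report something else, mostly with a low value. They report only what shows in the picture. A call takes as long as a camera call. They do not tell look-alikes from the thing itself.
- robot.boxes_of(label, picture): "point" ([x, y, z] in m, in world coordinates, good to about 4 mm: the middle of the surface that is visible of it).
- robot.cut_out(label, picture): "pixels" (480x640 bool, what is visible of it).
The state is a dict: "clock": time; "joints": joint angles; "dq": joint speeds; "joint_torque": joint torques, N m; "tool_pos": TCP position; "eef_rot": TCP orientation; "force": force on the tool from outside, world axes, zero at the start; "ft_torque": the same for the moment, N m; "width": finger opening in m.
Only numpy, scipy, OpenCV 4.12 (cv2) and the standard library are available. Lean on these libraries where they do the work, as an engineer would, in place of code of your own. Each camera call takes 0.05 s, during which the arm holds its last target.

### The job

The small grey project box in the ratchet bar clamp has finished gluing. Throw the clamp's pawl lever right over so that the pawl stays lifted out of the rack, push the clamp bar all the way back, then take the project box out from under the jaw lips, carry it to the green mat and lower it gently (do not drop it) onto a free spot, upright and wholly on the mat. Leave the pawl thrown over and the bar back, and do not shift any of the other things on the board.

Things in the scene. Friction and masses are not known exactly. Their poses are not given: they have to be found in the camera images.
- clamp: ratchet bar clamp screwed to the board: aluminium bed 250 x 90 x 12 mm, dark steel jaws. Origin on the board's surface under the bed, which spans x -130..120, y -45..45 mm; z up; x = clamping direction, from pawl to fixed jaw. The rack bar (16 mm wide, top at z 26) runs along y = 0, ending at x -125, or x -170 when back. The clamped box sits on the bed, centre near x 65, y -5..5, z 34.
- fixed_lip (a point): on the fixed jaw: middle of its lip's free edge, at clamp x 88.5, y 0, z 64 mm (lip top). Lip z 58..64, y -28..28, overhanging the clamped box by 6.5 mm with 2 mm to spare above it; jaw face at x 95.5, jaw back at x 115. With the bar back, slide the box 10 to 20 mm towards the clamp's -x, out from under this lip, before lifting it.
- pawl_pin (a point): the pin the pawl turns on, at clamp x -85, y 0, z 33 mm, along the clamp's y axis, held between two steel cheeks (x -110..-60, |y| 12..20, up to z 44).
- pawl (a joint): pawl angle, rad: 0 = nose down in the rack (bar locked against sliding back), 1.25 = lever thrown fully over towards the clamp's -x (nose up, on its stop). A weight-loaded bell crank, under 2 N at the knob: below about 0.5 it falls back into the rack, beyond that it falls over to its stop and stays.
- pawl_knob (a point): centre of the 18 mm black ball knob on top of the pawl's throw lever (8 mm stem, 78 mm from the pin to the knob centre). At pawl = 0 it is at clamp x -65, y 0, z 108 mm, leaning 15 deg from vertical towards +x; pushed towards the clamp's -x it swings over in an arc round the pin.
- bar (a joint): how far the clamp bar with the moving jaw has slid back, m: 0 = closed on the box, 0.045 = fully back. It slides along the clamp's -x, with about 2.5 N of friction, stays where left, and moves less than 3 mm while the pawl is down.
- post (a point): upright steel push post on the moving jaw, 12 mm diameter, from z 64 to z 112 mm; this point is on its axis at z 95, at clamp x 25.5, y 0 when bar = 0. The jaw below spans -9..9 mm in x about the post, y -28..28, with a lip (z 58..64) reaching to +16 mm, 6.5 mm over the box. The space over the box (above z 66) is free, so the post can be pushed from its +x side.
- work_center (a point): centre of the clamped grey plastic project box, 60 mm (own x, along the clamp's x at the start) x 46 mm (own y) x 44 mm high, about 130 g, upright with z up; it stands on the clamp bed and is gripped across its 46 mm width, whose two sides are free.
- mat: green silicone mat fixed on the board, 200 mm (x) x 260 mm (y) x 4 mm thick; origin at its underside centre, on the board's surface.
- tin: round aluminium flux tin standing on the mat, 47 mm diameter, 28 mm high; origin at its underside centre. Not to be shifted.
- spool: solder spool standing on the mat, 52 mm diameter, 40 mm high; origin at its underside centre. Not to be shifted.
- solder_stand: black metal soldering stand, 100 x 70 mm base with a spiral holder, 130 mm high in all; origin at its underside centre. Not to be shifted.
- magnifier: plastic magnifier on a 60 mm round base near the clamp, upright 72 mm lens rim, 136 mm high; origin at its underside centre. Not to be shifted.
- tweezers: steel tweezers lying flat near the clamp, about 136 mm long (own x), 18 mm wide, 8 mm high; origin at its middle on the board. Not to be shifted.
- parts_tray: black plastic tray of small parts, 75 x 65 mm, 22 mm high; origin at its underside centre. Not to be shifted.
- spare_box: a larger spare grey project box, 110 x 80 x 35 mm, lying beyond the middle of the board; origin at its underside centre. Not to be shifted.
Things that resemble listed ones, but are neither listed nor needed, are in the scene too. What is shaped like the part that bears work_center but brown or red is not meant.

How it is judged:
On the way, in this order (a step that is already met when the one before it is completed fails the run):
1. the pawl is thrown right over and stays lifted, with the bar not yet moved back (value of joint pawl above 1 rad and value of joint bar below 0.006 m), for 0.2 s.
2. the clamp bar is pushed back (value of joint bar above 0.035 m), for 0.2 s.
3. the project box is lifted clear of the jaws (height (world z) of work_center above 0.09 m), for 0.1 s.
4. the project box is lowered onto the mat while still held (x of work_center in the frame of mat between -0.077 and 0.077 m and y of work_center in the frame of mat between -0.107 and 0.107 m and z of work_center in the frame of mat between 0.02 and 0.034 m and angle between work_center's own z axis and vertical below 0.1 rad and contact force between the fingers and work above 0.5 N), for 0.05 s.
At the end, for the whole second after the job is handed in: The box stands upright (0.1 rad), released and at rest on the mat, its centre 23 mm or more inside every mat edge and within 4 mm of standing height; pawl still over (above 1.0 rad), bar still back (above 35 mm). It was let go no more than 8 mm above the mat (x of work_center in the frame of mat between -0.077 and 0.077 m and y of work_center in the frame of mat between -0.107 and 0.107 m and z of work_center in the frame of mat between 0.02 and 0.03 m and angle between work_center's own z axis and vertical below 0.1 rad and value of joint pawl above 1 rad and value of joint bar above 0.035 m and linear speed of work below 0.02 m/s and contact force between the fingers and work below 0.1 N); the robot touches nothing.
It fails at once if one of the other things on the board (soldering stand, magnifier, tin, spool, tweezers, parts tray, spare box) is shifted by more than 15 mm (distance of any of solder_stand, magnifier, tin, spool, tweezers, parts_tray, spare_box from where it was at the start of the episode above 0.015 m).
It also fails if it takes over 51 s, if anything falls off the work surface, if the arm or the gripper's body presses on something with over 40 N, if the wrist force passes 120 N, or if a joint passes its speed limit or range.

## Working session

There is one attempt and no reset: what is moved stays moved. The work goes in short steps, Python scripts to look and compute and a tool call to move; the robot and the scene stay as the last step left them, time stands still between calls to the robot, and variables do not carry over. Pictures are saved under pics/ and viewed, and the job is handed in when it is done.

Besides the shell and the picture viewer there is one more tool, called after "Emit:" as name([rows], argument=value, ...), one row to a line, values as JSON. play_rows: Moves the arm, as the interface text tells. Its arguments: {"type":"object","properties":{"deltas":{"type":"array"},"fingers":{"type":"number"}},"required":["deltas"]}

```bash
mkdir -p pics; cat > h.py <<'E'
import numpy as np,cv2
from plant import robot
def save(f,n): cv2.imwrite('pics/'+n+'.png',f['color'][:,:,::-1])
E
python3 - <<'E'
from h import *
s=robot.read_state();print({k:np.round(v,3) for k,v in s.items()})
for n in ['scene','top']:
    f=robot.grab_frame(n);save(f,n+'0')
    print(n,np.round(f['camera_matrix'],1).tolist(),np.round(f['extrinsics'],3).tolist())
    for l in ['clamp','fixed_lip','pawl_pin','pawl_knob','post','work_center','mat','tin','spool','solder_stand','magnifier','tweezers','parts_tray','spare_box']:
        r=robot.boxes_of(l,f)
        print(l,[(np.round(d['point'],3).tolist(),round(d['score'],2)) for d in r[:4]])
E
```

```text
{'clock': np.float64(0.0), 'joints': array([-1.264,  0.478,  0.022,  1.556, -0.011,  1.109, -0.083]), 'dq': array([-0.001,  0.001, -0.001,  0.001,  0.   ,  0.001,  0.001]), 'joint_torque': array([ 0.0000e+00, -5.9645e+01,  1.6080e+00, -2.8119e+01,  1.2000e-02,
        9.0000e-03, -0.0000e+00]), 'tool_pos': array([0.272, 0.617, 0.255]), 'eef_rot': array([ 0.145,  0.692, -0.146,  0.692]), 'force': array([0.355, 0.345, 0.063]), 'ft_torque': array([ 0.004,  0.001, -0.009]), 'width': np.float64(0.085)}
scene [[441.4, 0.0, 312.9], [0.0, 441.4, 233.7], [0.0, 0.0, 1.0]] [[0.078, 0.511, -0.856, 1.257], [0.997, -0.037, 0.068, -0.065], [0.003, -0.859, -0.513, 0.551], [0.0, 0.0, 0.0, 1.0]]
clamp [([0.519, -0.279, 0.02], 0.6)]
fixed_lip [([0.52, -0.277, 0.022], 0.74), ([0.504, 0.267, 0.033], 0.71)]
pawl_pin [([0.519, -0.273, 0.018], 0.76)]
pawl_knob [([0.521, -0.305, 0.067], 0.75)]
post [([0.486, -0.232, 0.041], 0.9)]
work_center [([0.686, -0.126, 0.04], 0.67), ([0.308, -0.243, 0.043], 0.61), ([0.47, -0.196, 0.053], 0.58), ([0.424, -0.003, 0.025], 0.48)]
mat [([0.574, 0.274, 0.005], 0.94)]
tin [(
[... 583 characters left out ...]
017], 0.78)]
fixed_lip [([0.49, -0.26, 0.009], 0.92)]
pawl_pin [([0.49, -0.265, 0.008], 0.79)]
pawl_knob [([0.514, -0.297, 0.039], 0.5)]
post [([0.484, -0.237, 0.062], 0.91)]
work_center [([0.278, -0.243, 0.047], 0.88), ([0.447, -0.189, 0.055], 0.8), ([0.655, -0.127, 0.043], 0.66)]
mat [([0.559, 0.271, 0.004], 0.63), ([0.494, -0.26, 0.008], 0.62)]
tin [([0.494, 0.268, 0.032], 0.68), ([0.492, -0.262, 0.011], 0.44), ([0.448, -0.194, 0.055], 0.26)]
spool [([0.618, 0.187, 0.049], 0.6)]
solder_stand [([0.399, 0.002, 0.022], 0.8)]
magnifier [([0.557, -0.137, 0.013], 0.61)]
tweezers [([0.427, -0.341, 0.007], 0.8)]
parts_tray [([0.568, 0.003, -0.001], 0.96)]
spare_box [([0.695, 0.026, 0.034], 0.96)]
```

View pics/scene0.png

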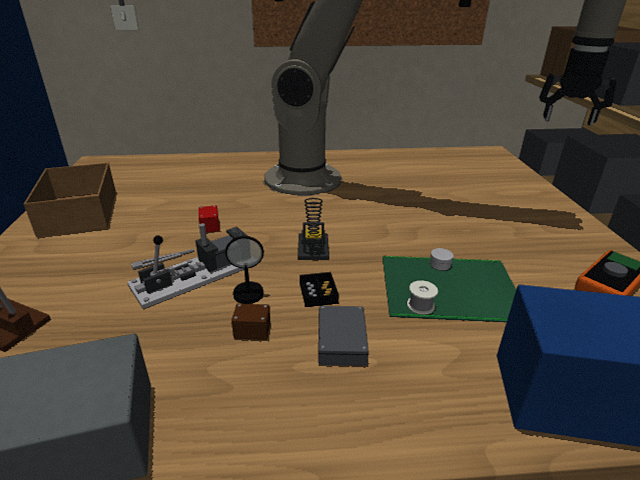

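View pics/top0.png

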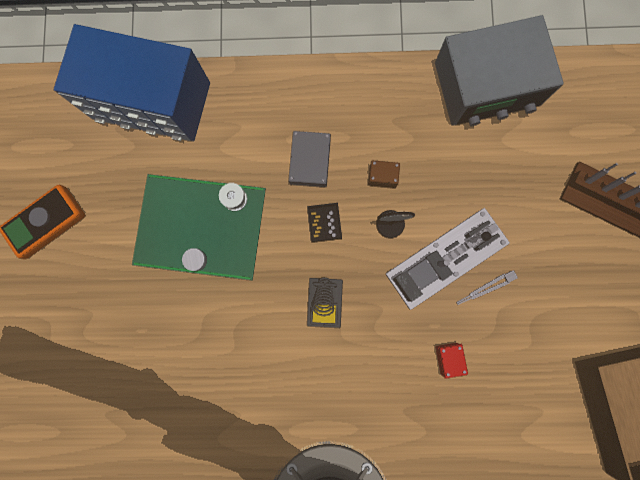

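The scene picture shows the clamp at about (195,270), with the magnifier in front of it at (245,265). The mat is at (450,287), with the spool at (422,297) and the tin at (441,260). In the top picture the clamp runs from the pawl at (487,236) to the fixed jaw at (405,285).

Three boxes could be the one meant: grey in the clamp (425,270), red (451,360) and brown (384,174), all top-view pixels. The grey one in the clamp fits the description. I'll enlarge to confirm it.

```bash
python3 - <<'E'
import cv2
a=cv2.imread('pics/top0.png')[195:320,370:530];cv2.imwrite('pics/topc.png',cv2.resize(a,None,fx=5,fy=4.8*5/4.8,interpolation=cv2.INTER_CUBIC)[:600])
a=cv2.imread('pics/scene0.png')[200:320,110:280];cv2.imwrite('pics/scenec.png',cv2.resize(a,None,fx=4.7,fy=4.7,interpolation=cv2.INTER_CUBIC))
E
```

```text
(no output)
```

View pics/topc.png

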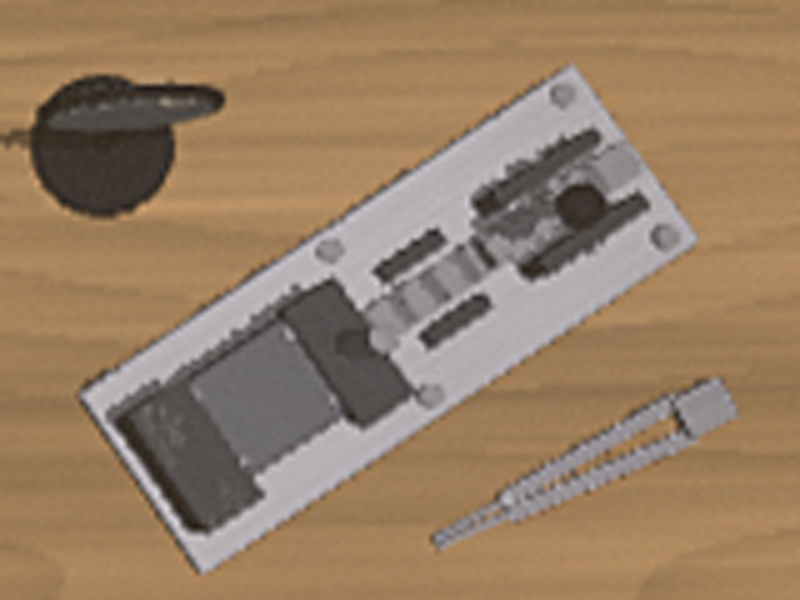

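View pics/scenec.png

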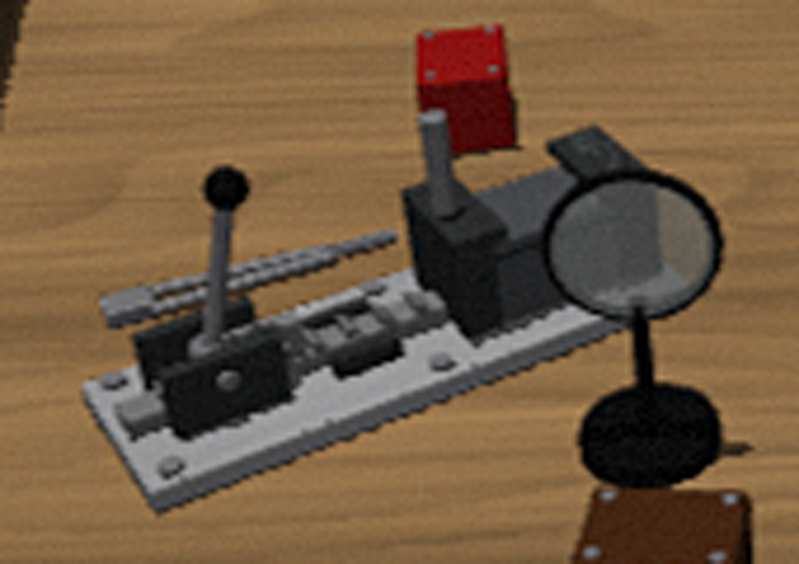

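The enlargement confirms the grey box in the clamp, between the jaws at crop (265,395). The pawl lever is up, with its knob at top (486,236) and scene (158,240). Next I'll fit the clamp pose from both views.

```bash
cat > fit.py <<'E'
from h import *
from scipy.optimize import least_squares
def proj(f,P):
    T=np.linalg.inv(f['extrinsics']);K=f['camera_matrix']
    p=P@T[:3,:3].T+T[:3,3];p=p@K.T;return p[:,:2]/p[:,2:]
def tri(fs,uv):
    Ps=[f['camera_matrix']@np.linalg.inv(f['extrinsics'])[:3] for f in fs]
    X=cv2.triangulatePoints(Ps[0],Ps[1],np.array(uv[0],float),np.array(uv[1],float))[:,0];return X[:3]/X[3]
E
python3 - <<'E'
from fit import *
ft=robot.grab_frame('top');fs=robot.grab_frame('scene')
top={'A':(484.4,208.2),'B':(509,243),'C':(411,309.4),'D':(386,274),'k':(486,236),'p':(440.8,263.5)}
sc={'A':(143,306.4),'B':(128,282.6),'k':(158.1,240),'p':(201.9,224.5)}
C={'A':(-130,-45,12),'B':(-130,45,12),'C':(120,45,12),'D':(120,-45,12),'k':(-65,0,108),'p':(25.5,0,112)}
for k in 'ABkp': print(k,np.round(tri([ft,fs],[top[k],sc[k]]),4))
def P(q,ks):
    c,s=np.cos(q[2]),np.sin(q[2]);a=np.array([C[k] for k in ks])/1e3
    return a@np.array([[c,-s,0],[s,c,0],[0,0,1]]).T+[q[0],q[1],q[3]]
def res(q,w=(1,1)): return np.r_[w[0]*(proj(ft,P(q,top))-list(top.values())).ravel(),w[1]*(proj(fs,P(q,sc))-list(sc.values())).ravel()]
for w in [(1,1),(1,0),(0,1)]:
    r=least_squares(res,[.49,-.26,2.2,0],args=(w,));print(w,np.round(r.x,4),np.round(r.fun,1))
# mat corners, objects
for l in ['mat','tin','spool','magnifier','work_center','parts_tray','solder_stand']:
  for f in (ft,fs):
    r=robot.cut_out(l,f)
    for d in r[:2]:
        m=d['pixels'];y,x=np.nonzero(m);print(l,round(d['score'],2),x.min(),x.max(),y.min(),y.max(),cv2.boxPoints(cv2.minAreaRect(np.c_[x,y].astype(np.float32))).round().tolist())
E
```

```text
A [ 0.5886 -0.3352  0.0055]
B [ 0.514  -0.3818  0.0074]
k [ 0.517  -0.3044  0.107 ]
p [ 0.4674 -0.2222  0.1087]
(1, 1) [ 0.4818 -0.2483  2.1395 -0.0036] [-1.2 -0.6 -0.1  0.1 -1.5  1.  -1.5 -0.1 -1.6  0.4  4.7 -0.6 -0.7 -1.1
 -0.7 -0.5  0.4  1.   0.2  0.7]
(1, 0) [ 0.4823 -0.25    2.136  -0.0094] [-1.1 -0.2 -0.2  0.3 -1.3  0.5 -1.  -0.5 -1.6  0.6  4.8 -0.8 -0.   0.
 -0.   0.  -0.   0.  -0.   0. ]
(0, 1) [ 4.866e-01 -2.466e-01  2.157e+00  5.000e-04] [-0.  -0.  -0.  -0.  -0.  -0.  -0.  -0.  -0.  -0.   0.  -0.   0.  -0.7
 -1.  -0.   0.6  0.7  0.4 -0. ]
mat 0.7 132 264 175 280 [[131.0, 265.0], [143.0, 172.0], [265.0, 188.0], [253.0, 281.0]]
mat 0.74 382 514 256 321 [[379.0, 316.0], [382.0, 255.0], [515.0, 261.0], [513.0, 322.0]]
tin 0.71 182 206 249 271 [[182.0, 249.0], [206.0, 249.0], [206.0, 271.0], [182.0, 271.0]]
tin 0.17 386 508 209 309 [[384.0, 273.0], [485.0, 206.0], [510.0, 243.0], [409.0, 310.0]]
tin 0.67 429 452 248 269 [[429.0, 248.0], [452.0, 248.0], [452.0, 269.0], [429.0, 269.0]]
spool 0.82 219 246 183 210 [[215.0, 196.0], [232.0, 179.0], [251.0, 198.0], [234.0, 215.0]]
spoo
[... 362 characters left out ...]
441.0, 380.0]]
work_center 0.79 369 399 161 187 [[368.0, 186.0], [370.0, 160.0], [400.0, 163.0], [397.0, 189.0]]
work_center 0.81 198 218 205 231 [[197.0, 206.0], [216.0, 205.0], [219.0, 230.0], [199.0, 232.0]]
work_center 0.79 231 269 304 339 [[231.0, 304.0], [269.0, 304.0], [269.0, 339.0], [231.0, 339.0]]
parts_tray 0.77 307 341 203 242 [[305.0, 205.0], [338.0, 201.0], [342.0, 239.0], [310.0, 243.0]]
parts_tray 0.83 299 337 272 306 [[298.0, 276.0], [334.0, 270.0], [339.0, 303.0], [303.0, 308.0]]
solder_stand 0.95 307 342 278 327 [[306.0, 326.0], [309.0, 277.0], [343.0, 279.0], [340.0, 328.0]]
solder_stand 0.67 297 327 214 259 [[297.0, 214.0], [327.0, 214.0], [327.0, 259.0], [297.0, 259.0]]
```

```bash
python3 - <<'E'
from fit import *
from scipy.spatial.transform import Rotation as R
ft=robot.grab_frame('top');fs=robot.grab_frame('scene')
r=robot.read_state();M=R.from_quat(r['eef_rot']).as_matrix();print(np.round(M,3).tolist())
def back(f,u,v,z):
    K=f['camera_matrix'];E=f['extrinsics'];d=E[:3,:3]@np.linalg.inv(K)@[u,v,1];o=E[:3,3];return o+d*(z-o[2])/d[2]
mc=[back(ft,*p,.004) for p in [(148,175),(265,188),(252,280),(133,265)]];print('mat top',np.round(mc,3).tolist())
ms=[back(fs,*p,.004) for p in [(382,257),(503,261),(518,319),(386,318)]];print('mat sc',np.round(ms,3).tolist())
print('tin',back(ft,193.8,259.5,.028),back(fs,441,254,.028)); print('spool',back(ft,232,196,.04),back(fs,423,288,.04))
print('mag base',back(ft,370+103/5,195+155/5,.01),back(fs,110+650/4.7,200+435/4.7,.01))
print('mag lens ends top',back(ft,370+222/5,195+98/5,.1),back(ft,370+40/5,195+125/5,.1))
E
python3 - <<'E'
import cv2
a=cv2.imread('pics/top0.png')[165:295,120:280];cv2.imwrite('pics/matc.png',cv2.resize(a,None,fx=4.6,fy=4.6,interpolation=cv2.INTER_CUBIC))
E
```

```text
[[-0.0, 0.403, 0.915], [0.0, 0.915, -0.403], [-1.0, 0.0, -0.0]]
mat top [[0.679, 0.38, 0.004], [0.644, 0.126, 0.004], [0.448, 0.154, 0.004], [0.484, 0.407, 0.004]]
mat sc [[0.455, 0.153, 0.004], [0.49, 0.415, 0.004], [0.674, 0.358, 0.004], [0.654, 0.118, 0.004]]
tin [0.49116057 0.2702004  0.028     ] [0.48826313 0.27238827 0.028     ]
spool [0.62020083 0.18903726 0.04      ] [0.61644009 0.19321834 0.04      ]
mag base [ 0.55480211 -0.13887661  0.01      ] [ 0.5678171  -0.13649916  0.01      ]
mag lens ends top [ 0.5621823  -0.17431969  0.1       ] [ 0.55329385 -0.10462406  0.1       ]
```

View pics/matc.png

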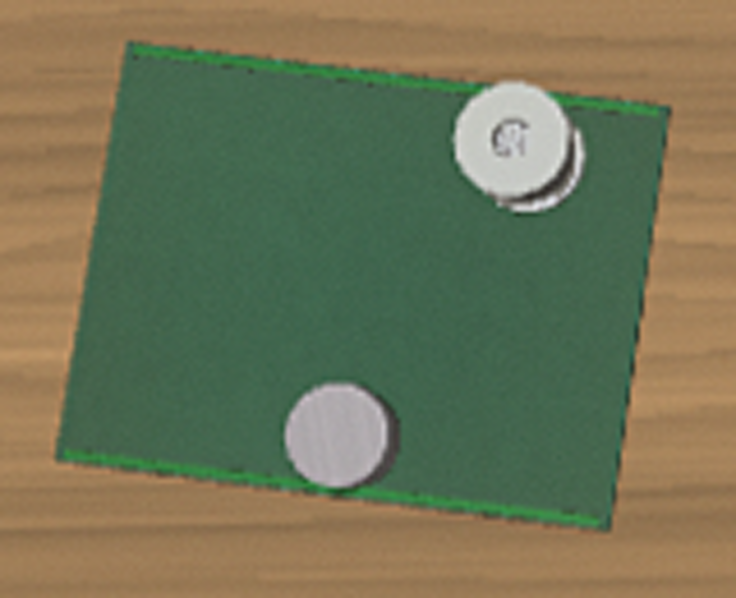

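Emit:
play_rows([
  {"dp":[0,0,0],"twist":[8.4,0,0]},
  {"dp":[0,0,0],"twist":[8.4,0,0]},
  {"dp":[0,0,0],"twist":[8.4,0,0]},
  {"dp":[0,0,0],"twist":[8.4,0,0]},
  {"dp":[-2,-14.5,44],"twist":[0,0,0]},
  {"dp":[-2,-14.5,44],"twist":[0,0,0]},
  {"dp":[-2,-14.5,44],"twist":[0,0,0]},
  {"dp":[-2,-14.5,44],"twist":[0,0,0]},
  {"dp":[-2,-14.5,44],"twist":[0,0,0]},
  {"dp":[-2,-14.5,44],"twist":[0,0,0]},
])

```text
clock: 3.4
tool_pos: [0.3414, 0.3467, 0.2686]
eef_rot: [0.34, 0.62, -0.339, 0.62]
force: [0.9, 0.8, 0.5]
width: 0.0857
```

Emit:
play_rows([
  {"dp":[-2,-14.5,44],"twist":[0,0,0]},
  {"dp":[-2,-14.5,44],"twist":[0,0,0]},
  {"dp":[-2,-14.5,44],"twist":[0,0,0]},
  {"dp":[-2,-14.5,44],"twist":[0,0,0]},
  {"dp":[-2,-14.5,44],"twist":[0,0,0]},
  {"dp":[-2,-14.5,44],"twist":[0,0,0]},
  {"dp":[-2,-14.5,44],"twist":[0,0,0]},
  {"dp":[-2,-14.5,44],"twist":[0,0,0]},
  {"dp":[-2,-14.5,44],"twist":[0,0,0]},
  {"dp":[-2,-14.5,44],"twist":[0,0,0]},
])

```text
clock: 4.4
tool_pos: [0.4565, -0.1021, 0.2889]
eef_rot: [0.34, 0.62, -0.339, 0.621]
force: [1.2, 0.9, -0.5]
width: 0.0856
```

Emit:
play_rows([
  {"dp":[-2,-14.5,44],"twist":[0,0,0]},
  {"dp":[-2,-14.5,20],"twist":[0,0,0]},
  {"dp":[0,0,0],"twist":[0,0,0]},
], fingers=1)

```text
clock: 4.7
tool_pos: [0.4658, -0.174, 0.2929]
eef_rot: [0.341, 0.619, -0.342, 0.62]
force: [-0.6, 0.3, -0.8]
width: 0.044
```

```bash
python3 - <<'E'
from fit import *
f=robot.grab_frame('wrist');save(f,'w1');np.save('w1.npy',{k:f[k] for k in('camera_matrix','extrinsics')},allow_pickle=True)
s=robot.read_state();print(s['clock'],s['tool_pos'],s['eef_rot'],s['joints'].round(2),s['width'],s['force'])
print(f['camera_matrix'],f['extrinsics'].round(4))
E
```

```text
4.75 [ 0.46606056 -0.17148226  0.2924717 ] [ 0.34050857  0.61948694 -0.34075571  0.61981884] [-0.45  0.16  0.77  1.97 -0.13  1.06  0.94] 0.03597659396308259 [-0.60258529  0.79265186 -0.60898996]
[[371.64829954   0.         319.58212428]
 [  0.         371.64829954 238.5601354 ]
 [  0.           0.           1.        ]] [[ 8.453e-01  5.080e-01  1.655e-01  4.236e-01]
 [ 5.342e-01 -8.036e-01 -2.623e-01 -1.075e-01]
 [-2.000e-04  3.102e-01 -9.507e-01  4.098e-01]
 [ 0.000e+00  0.000e+00  0.000e+00  1.000e+00]]
```

View pics/w1.png

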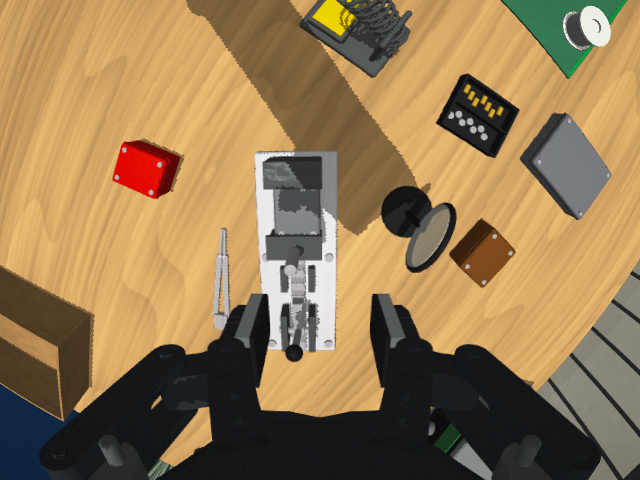

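The wrist picture shows the clamp upright at columns 255–337, the magnifier at (425,225), the post tip near (290,268) and the knob near (294,353). I'll enlarge it for precise pixels.

```bash
python3 - <<'E'
import cv2
a=cv2.imread('pics/w1.png')[140:370,240:350];b=cv2.resize(a,None,fx=5,fy=5,interpolation=cv2.INTER_CUBIC)
cv2.imwrite('pics/w1a.png',b[:590]);cv2.imwrite('pics/w1b.png',b[560:])
E
```

```text
(no output)
```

View pics/w1a.png

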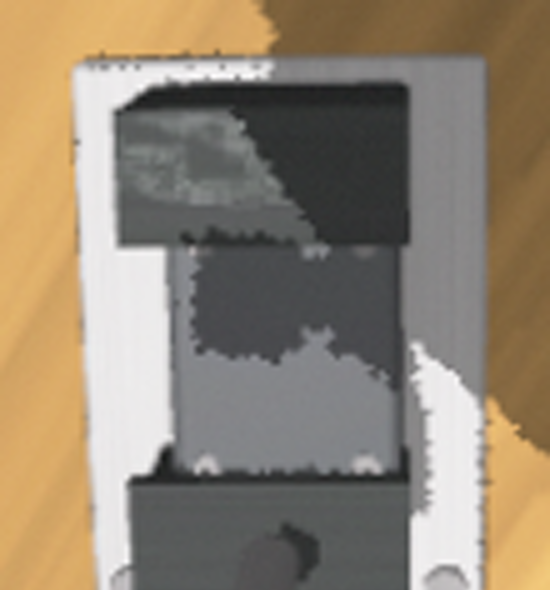

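View pics/w1b.png

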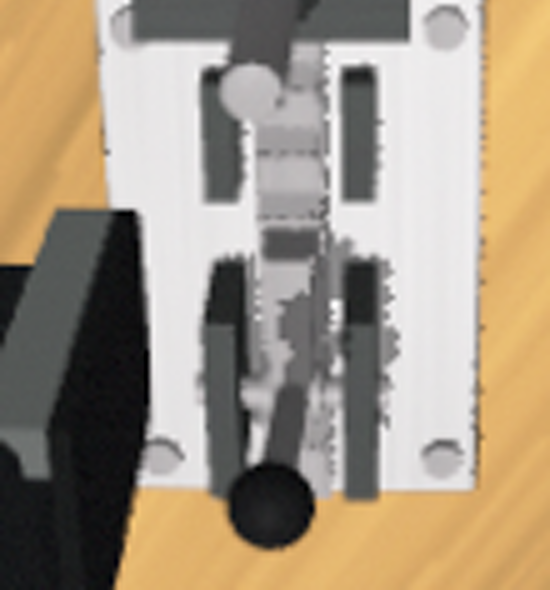

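```bash
cat >> fit.py <<'E'
def wproj(f,P):
    T=np.linalg.inv(f['extrinsics']);K=f['camera_matrix']
    p=P@T[:3,:3].T+T[:3,3];rh=np.hypot(p[:,0],p[:,1]);th=np.arctan2(rh,p[:,2])
    return np.c_[K[0,2]+K[0,0]*th*p[:,0]/rh,K[1,2]+K[1,1]*th*p[:,1]/rh]
def wback(f,u,v,z):
    K=f['camera_matrix'];E=f['extrinsics'];a=(u-K[0,2])/K[0,0];b=(v-K[1,2])/K[1,1];t=np.hypot(a,b)
    d=E[:3,:3]@[np.sin(t)*a/t,np.sin(t)*b/t,np.cos(t)];o=E[:3,3];return o+d*(z-o[2])/d[2]
E
python3 - <<'E'
from fit import *
fw=np.load('w1.npy',allow_pickle=True).item();ft=robot.grab_frame('top');fs=robot.grab_frame('scene')
C={'A':(-130,-45,12),'B':(-130,45,12),'C':(120,45,12),'D':(120,-45,12),'k':(-65,0,108),'p':(25.5,0,112),'l':(88.5,28,64),'m':(88.5,-28,64)}
top={'A':(484.4,208.2),'B':(509,243),'C':(411,309.4),'D':(386,274),'k':(486,236),'p':(447,262)}
sc={'A':(143,306.4),'B':(128,282.6),'k':(158.1,240),'p':(201.9,224.5)}
w={'C':(255,153),'D':(337.2,152.6),'A':(335,349.8),'k':(294.2,353.2),'p':(290,270),'l':(263.8,189),'m':(321.6,188.8)}
def P(q,ks):
    c,s=np.cos(q[2]),np.sin(q[2]);a=np.array([C[k] for k in ks])/1e3
    return a@np.array([[c,-s,0],[s,c,0],[0,0,1]]).T+[q[0],q[1],q[3]]
def res(q,W): 
    return np.concatenate([k*(g(f,P(q,d))-list(d.values())).ravel() for k,g,f,d in zip(W,(proj,proj,wproj),(ft,fs,fw),(top,sc,w))])
for W in [(1,1,1),(0,0,1),(1,1,0)]:
    r=least_squares(res,[.49,-.26,2.14,0],args=(W,));print(W,np.round(r.x,4),np.round(r.fun,1).tolist())
    q=r.x
    for u in [(240+187/5,140+450/5),(240+402/5,140+450/5)]:
        X=wback(fw,*u,.056+q[3]);c,s=np.cos(q[2]),np.sin(q[2]);d=X[:2]-q[:2];print('box edge clamp',c*d[0]+s*d[1],-s*d[0]+c*d[1])
# two-view triangulated heights wrist/top
def rayw(u,v): a=wback(fw,u,v,0);return fw['extrinsics'][:3,3],a
def rayp(f,u,v):
    K=f['camera_matrix'];E=f['extrinsics'];d=E[:3,:3]@np.linalg.inv(K)@[u,v,1];return E[:3,3],E[:3,3]+d
def inter(rs):
    A=0;b=0
    for o,a in rs:
        d=(a-o)/np.linalg.norm(a-o);M=np.eye(3)-np.outer(d,d);A=A+M;b=b+M@o
    return np.linalg.solve(A,b)
for k in 'kp': print(k,inter([rayw(*w[k]),rayp(ft,*top[k]),rayp(fs,*sc[k])]).round(4))
from scipy.spatial.transform import Rotation as R
print(R.from_quat(robot.read_state()['eef_rot']).as_matrix().round(4).tolist(),robot.read_state()['tool_pos'])
E
```

```text
(1, 1, 1) [ 0.4834 -0.25    2.138  -0.0022] [-0.2, -1.4, 1.0, -0.7, -0.7, 0.2, -0.7, -1.1, -0.5, -0.5, -0.5, -0.1, -2.0, -1.1, -1.9, -0.6, -0.8, 0.8, -0.8, 0.5, -1.0, -0.6, 0.2, -1.4, -0.0, -0.2, -0.1, -1.4, 0.4, -0.1, -0.5, 0.3, 0.3, -0.1]
box edge clamp 0.0452807003815943 0.016689860972520836
box edge clamp 0.04509024304868063 -0.02650347106677647
(0, 0, 1) [ 0.4837 -0.2504  2.1362 -0.0023] [0.0, -0.0, 0.0, -0.0, -0.0, -0.0, -0.0, -0.0, -0.0, -0.0, -0.0, -0.0, -0.0, -0.0, -0.0, -0.0, -0.0, 0.0, -0.0, 0.0, -0.8, -0.2, 0.4, -0.8, -0.2, 0.2, -0.2, -1.0, 0.5, 0.5, -0.3, 0.7, 0.5, 0.4]
box edge clamp 0.04575390336688149 0.01681023421494225
box edge clamp 0.04564172364556376 -0.026392444037630698
(1, 1, 0) [ 0.482  -0.2495  2.1433 -0.0032] [-0.8, -0.9, 0.5, -0.3, -0.7, 1.0, -0.8, -0.0, -0.9, 0.1, -0.8, 0.7, -1.2, -1.0, -1.4, -0.4, -0.3, 0.9, -0.5, 0.5, -0.0, -0.0, -0.0, -0.0, -0.0, -0.0, -0.0, -0.0, -0.0, -0.0, -0.0, -0.0, -0.0, -0.0]
box edge clamp 0.043957405496878085 0.015623825182204485
box edge clamp 0.04353753962944187 -0.027684007128931144
k [ 0.5178 -0.3042  0.1078]
p [ 0.4693 -0.228   0.1109]
[[-0.0002, 0.8417, 0.5399], [0.0008, 0.5399, -0.8417], [-1.0, 0.0003, -0.0008]] [ 0.46636818 -0.1687855   0.29215907]
```

Emit:
play_rows([
  {"dp":[10,-10,36],"twist":[0,0,0]},
  {"dp":[10,-10,36],"twist":[0,0,0]},
  {"dp":[10,-9,36],"twist":[0,0,0]},
  {"dp":[40,0,0],"twist":[0,0,0]},
  {"dp":[40,0,0],"twist":[0,0,0]},
  {"dp":[0,0,0],"twist":[0,0,0]},
])

```text
clock: 5.45
tool_pos: [0.4979, -0.2726, 0.1776]
eef_rot: [0.338, 0.624, -0.339, 0.617]
force: [-0.2, 1.4, 0.2]
width: -0.0002
```

```bash
cat >> fit.py <<'E'
def cl(p):
    c,s=np.cos(2.137),np.sin(2.137);d=np.asarray(p)[:2]-[.4835,-.2502];return np.round([1e3*(c*d[0]+s*d[1]),1e3*(-s*d[0]+c*d[1]),1e3*p[2]],1)
def look(n,*cams):
    for c in cams:
        f=robot.grab_frame(c);save(f,n+c)
    s=robot.read_state();print(s['clock'],cl(s['tool_pos']),s['tool_pos'].round(4),s['force'].round(1),s['width'].round(4));return s
E
python3 -c "
from fit import *
look('a','wrist','scene')
for c,b in(('wrist',(220,380,200,420)),('scene',(140,330,90,290))):
    a=cv2.imread('pics/a'+c+'.png')[b[0]:b[1],b[2]:b[3]];cv2.imwrite('pics/a2'+c+'.png',cv2.resize(a,None,fx=3,fy=3))
"
```

```text
Traceback (most recent call last):
  File "fit.py", line 21, in look
    s=robot.read_state();print(s['clock'],cl(s['tool_pos']),s['tool_pos'].round(4),s['force'].round(1),s['width'].round(4));return s
                                                                                                       ^^^^^^^^^^^^^^^^
AttributeError: 'float' object has no attribute 'round'
```

View pics/awrist.png

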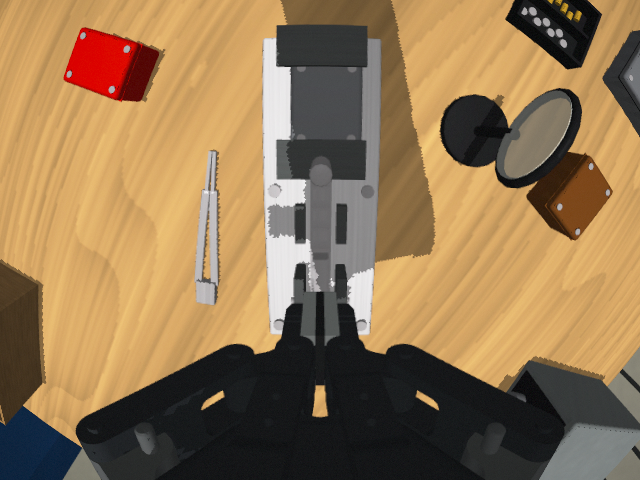

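The shut fingers at (320,310) are in line with the rack bar, just ahead of the knob, which they now hide.

```bash
sed -i "s/s\['width'\].round(4)/round(float(s['width']),4)/" fit.py; python3 -c "
from fit import *
look('a','scene')
a=cv2.imread('pics/ascene.png')[140:330,90:290];cv2.imwrite('pics/a2scene.png',cv2.resize(a,None,fx=3,fy=3))
"
```

```text
5.6 [-31.1  -1.3 183.8] [ 0.5013 -0.2758  0.1838] [-0.4  0.   0. ] 0.0003
```

View pics/a2scene.png

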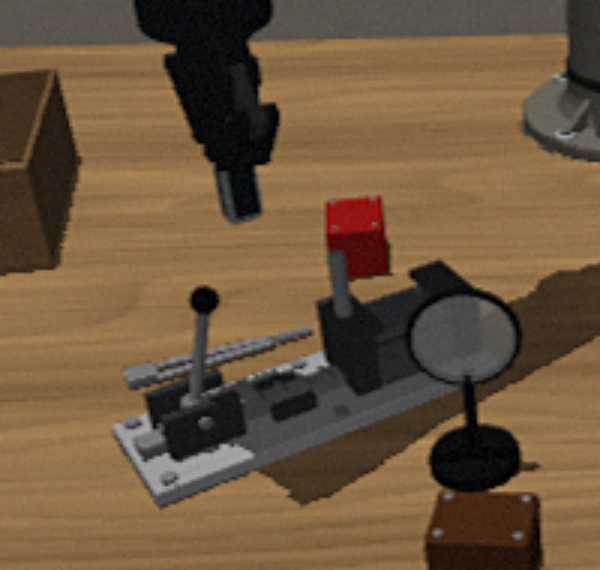

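Emit:
play_rows([
  {"dp":[32,-1,0],"twist":[0,0,0]},
  {"dp":[31,0,0],"twist":[0,0,0]},
  {"dp":[0,0,0],"twist":[0,0,0]},
  {"dp":[0,0,8],"twist":[0,0,0]},
  {"dp":[0,0,8],"twist":[0,0,0]},
  {"dp":[0,0,8],"twist":[0,0,0]},
  {"dp":[0,0,8],"twist":[0,0,0]},
])

```text
clock: 6.3
tool_pos: [0.5178, -0.305, 0.1206]
eef_rot: [0.34, 0.619, -0.339, 0.621]
force: [-0.3, -0.6, 0.2]
width: -0.0003
```

Emit:
play_rows([
  {"dp":[0,0,8],"twist":[0,0,0]},
  {"dp":[0,0,8],"twist":[0,0,0]},
  {"dp":[0,0,8],"twist":[0,0,0]},
  {"dp":[0,0,8],"twist":[0,0,0]},
  {"dp":[0,0,7],"twist":[0,0,0]},
  {"dp":[0,0,0],"twist":[0,0,0]},
  {"dp":[0,0,0],"twist":[0,0,0]},
  {"dp":[0,0,0],"twist":[0,0,0]},
])

```text
clock: 7.1
tool_pos: [0.5374, -0.3363, 0.1191]
eef_rot: [0.339, 0.621, -0.339, 0.62]
force: [-0.6, -0.8, 0.1]
width: -0.0002
```

```bash
python3 -c "
from fit import *
look('b','scene')
a=cv2.imread('pics/bscene.png')[140:330,90:290];cv2.imwrite('pics/b2scene.png',cv2.resize(a,None,fx=3,fy=3))
"
```

```text
7.15 [-101.6    0.6  119.2] [ 0.5375 -0.3362  0.1192] [-1.2 -0.9  0.3] 0.0001
```

View pics/b2scene.png

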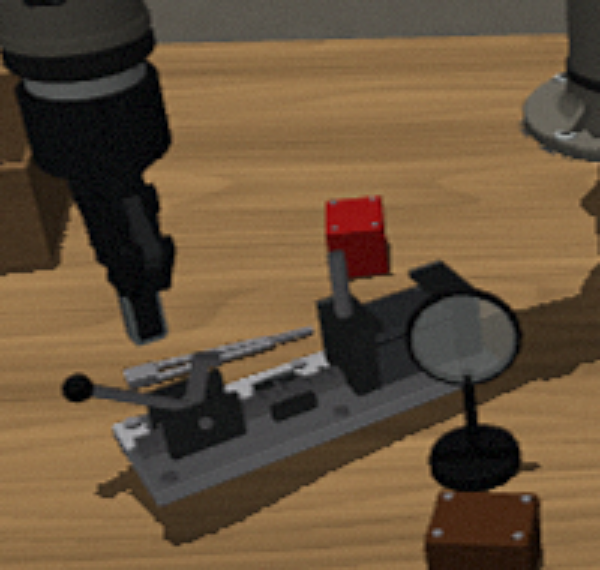

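The pawl has gone over: the knob lies at crop (77,388), towards the clamp's -x, and the bar and post haven't moved. Next I go over the post to its +x side.

Emit:
play_rows([
  {"dp":[-42,0,0],"twist":[0,0,0]},
  {"dp":[0,0,-40],"twist":[0,0,0]},
  {"dp":[0,0,-40],"twist":[0,0,0]},
  {"dp":[0,0,-40],"twist":[0,0,0]},
  {"dp":[0,0,-36],"twist":[0,0,0]},
  {"dp":[0,0,0],"twist":[0,0,0]},
  {"dp":[28,0,0],"twist":[0,0,0]},
  {"dp":[30,0,0],"twist":[0,0,0]},
  {"dp":[0,0,0],"twist":[0,0,0]},
])

```text
clock: 8.05
tool_pos: [0.4518, -0.2046, 0.101]
eef_rot: [0.339, 0.622, -0.34, 0.619]
force: [-0.1, 0.2, 0.0]
width: -0.0001
```

```bash
python3 -c "
from fit import *
look('c','scene')
a=cv2.imread('pics/cscene.png')[140:330,90:290];cv2.imwrite('pics/c2scene.png',cv2.resize(a,None,fx=3,fy=3))
"
```

```text
8.1 [ 54.4   2.  102.5] [ 0.4526 -0.2054  0.1025] [ 0.8 -0.1  0.9] -0.0003
```

View pics/c2scene.png

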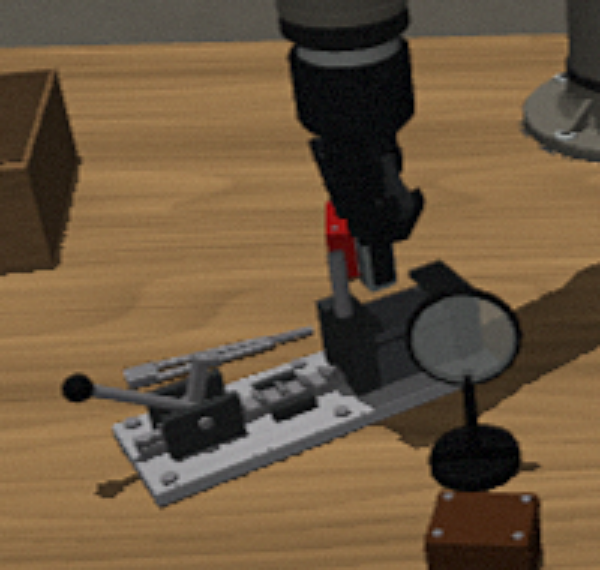

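The fingers are just on the post's +x side at crop (375,280), with the post at (340,285). Now I push it back.

Emit:
play_rows([
  {"dp":[0,2,5],"twist":[0,0,0]},
  {"dp":[0,0,6],"twist":[0,0,0]},
  {"dp":[0,0,6],"twist":[0,0,0]},
  {"dp":[0,0,6],"twist":[0,0,0]},
  {"dp":[0,0,6],"twist":[0,0,0]},
  {"dp":[0,0,6],"twist":[0,0,0]},
  {"dp":[0,0,6],"twist":[0,0,0]},
  {"dp":[0,0,6],"twist":[0,0,0]},
  {"dp":[0,0,6],"twist":[0,0,0]},
  {"dp":[0,0,2],"twist":[0,0,0]},
])

```text
clock: 9.1
tool_pos: [0.4852, -0.2512, 0.1032]
eef_rot: [0.339, 0.62, -0.34, 0.62]
force: [-3.5, 5.2, 3.2]
width: -0.0001
```

Emit:
play_rows([
  {"dp":[0,0,0],"twist":[0,0,0]},
  {"dp":[0,0,2],"twist":[0,0,0]},
  {"dp":[0,0,0],"twist":[0,0,0]},
])

```text
clock: 9.4
tool_pos: [0.4851, -0.2512, 0.103]
eef_rot: [0.34, 0.621, -0.339, 0.619]
force: [-3.2, 4.8, 3.6]
width: -0.0002
```

```bash
python3 -c "
from fit import *
look('d','scene')
a=cv2.imread('pics/dscene.png')[140:330,90:290];cv2.imwrite('pics/d2scene.png',cv2.resize(a,None,fx=3,fy=3))
"
```

```text
9.45 [ -1.7  -0.8 103. ] [ 0.4851 -0.2512  0.103 ] [-3.2  4.   4.1] -0.0003
```

View pics/d2scene.png

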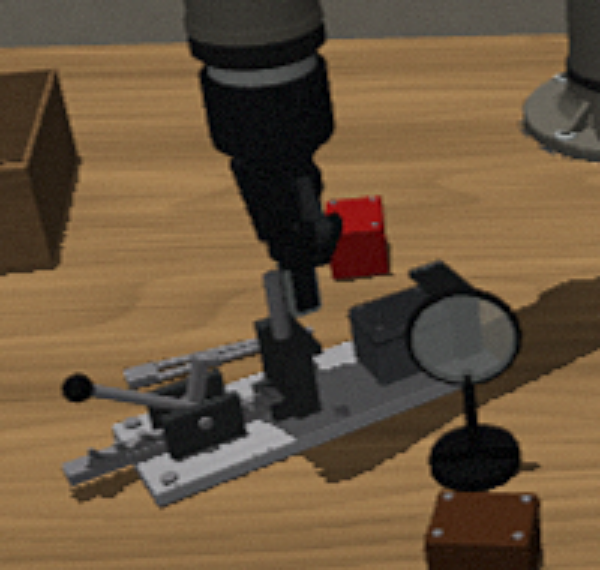

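The bar is back: the post is now at crop (278,305), the bar end sticks out at (75,470), and the force of 5–6 N suggests the stop. Next I back off, rise, open, and move over the box.

Emit:
play_rows([
  {"dp":[0,0,-14],"twist":[0,0,0]},
  {"dp":[-30,0,0],"twist":[0,0,0]},
  {"dp":[-40,0,-10],"twist":[0,0,0]},
  {"dp":[0,2,-20],"twist":[0,0,0]},
  {"dp":[0,2,-20],"twist":[0,0,0]},
  {"dp":[0,0,0],"twist":[0,0,0]},
  {"dp":[0,0,0],"twist":[0,0,0]},
])

```text
clock: 10.15
tool_pos: [0.4549, -0.1959, 0.1734]
eef_rot: [0.339, 0.62, -0.339, 0.621]
force: [-0.5, 0.2, 0.6]
width: 0.0001
```

Emit:
play_rows([
  {"dp":[0,0,0],"twist":[0,0,0]},
  {"dp":[0,0,0],"twist":[0,0,0]},
  {"dp":[0,0,0],"twist":[0,0,0]},
  {"dp":[0,0,0],"twist":[0,0,0]},
], fingers=-1)

```text
clock: 10.55
tool_pos: [0.4548, -0.1966, 0.1732]
eef_rot: [0.339, 0.62, -0.34, 0.62]
force: [-0.4, -1.0, -0.6]
width: 0.058
```

```bash
python3 -c "
from fit import *
look('e','wrist')
f=robot.grab_frame('wrist');np.save('e.npy',{k:f[k] for k in('camera_matrix','extrinsics')},allow_pickle=True)
"
```

```text
10.6 [ 60.7  -4.6 173.2] [ 0.4548 -0.1965  0.1732] [ 0.6 -0.3 -0.1] 0.0654
```

View pics/ewrist.png

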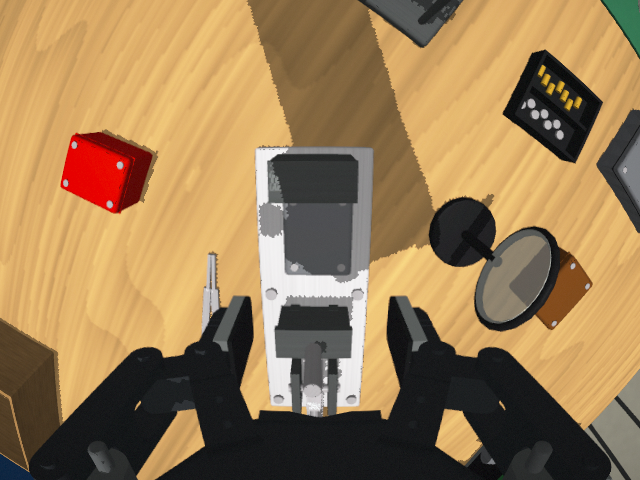

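```bash
python3 -c "
from fit import *
f=np.load('e.npy',allow_pickle=True).item()
for u in [(285.5,273),(351.5,274),(285,210),(352.5,210)]: print(cl(wback(f,*u,.055)))
a=cv2.imread('pics/ewrist.png')[190:290,260:390];cv2.imwrite('pics/e2.png',cv2.resize(a,None,fx=6,fy=6,interpolation=cv2.INTER_CUBIC))
"
```

```text
[38.  19.1 55. ]
[ 37.4 -26.5  55. ]
[82.5 18.3 55. ]
[ 82.7 -25.7  55. ]
```

View pics/e2.png

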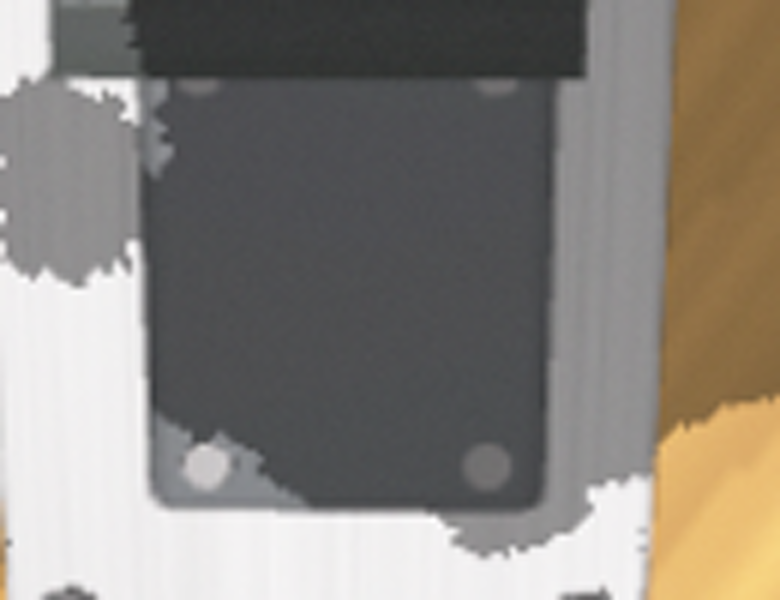

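The clamped grey box shows at wrist (318,240), with y centre about -4 and its -x edge near 37, which agrees with the text. Lowering now.

Emit:
play_rows([
  {"dp":[40,-1,-2],"twist":[0,0,0]},
  {"dp":[35,0,0],"twist":[0,0,0]},
  {"dp":[30,0,0],"twist":[0,0,0]},
  {"dp":[15,0,0],"twist":[0,0,0]},
  {"dp":[9,0,0],"twist":[0,0,0]},
  {"dp":[0,0,0],"twist":[0,0,0]},
])

```text
clock: 11.25
tool_pos: [0.4524, -0.195, 0.0436]
eef_rot: [0.339, 0.621, -0.34, 0.62]
force: [-0.1, 0.0, -0.1]
width: 0.0851
```

```bash
python3 -c "
from fit import *
look('f','wrist')
"
```

```text
11.3 [62.8 -3.7 44.3] [ 0.4529 -0.1953  0.0443] [-0.9 -0.8  0.3] 0.0854
```

View pics/fwrist.png

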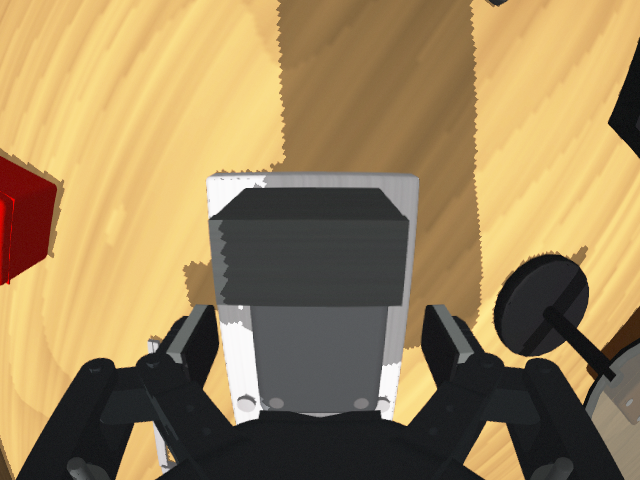

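The fingers at (195,340) and (445,340) stand on either side of the box, centred and clear. Closing.

Emit:
play_rows([
  {"dp":[0,0,0],"twist":[0,0,0]},
  {"dp":[0,0,0],"twist":[0,0,0]},
  {"dp":[0,0,0],"twist":[0,0,0]},
  {"dp":[0,0,0],"twist":[0,0,0]},
  {"dp":[0,0,0],"twist":[0,0,0]},
  {"dp":[0,0,0],"twist":[0,0,0]},
  {"dp":[0,0,0],"twist":[0,0,0]},
  {"dp":[0,0,0],"twist":[0,0,0]},
], fingers=1)

```text
clock: 12.1
tool_pos: [0.4535, -0.1952, 0.0452]
eef_rot: [0.34, 0.62, -0.339, 0.621]
force: [-0.5, 0.6, 5.7]
width: 0.0451
```

Emit:
play_rows([
  {"dp":[0,0,4],"twist":[0,0,0]},
  {"dp":[0,0,4],"twist":[0,0,0]},
  {"dp":[0,0,4],"twist":[0,0,0]},
  {"dp":[0,0,4],"twist":[0,0,0]},
  {"dp":[0,0,0],"twist":[0,0,0]},
  {"dp":[0,0,0],"twist":[0,0,0]},
])

```text
clock: 12.7
tool_pos: [0.4544, -0.1966, 0.0456]
eef_rot: [0.343, 0.63, -0.333, 0.612]
force: [-26.0, 36.3, 68.7]
width: 0.045
```

```bash
python3 -c "
from fit import *
look('g','wrist','top')
a=cv2.imread('pics/gtop.png')[195:320,370:530];cv2.imwrite('pics/g2.png',cv2.resize(a,None,fx=4,fy=4))
"
```

```text
12.8 [60.8 -4.2 45.6] [ 0.4544 -0.1966  0.0456] [-27.4  36.6  68.7] 0.0451
```

View pics/gwrist.png

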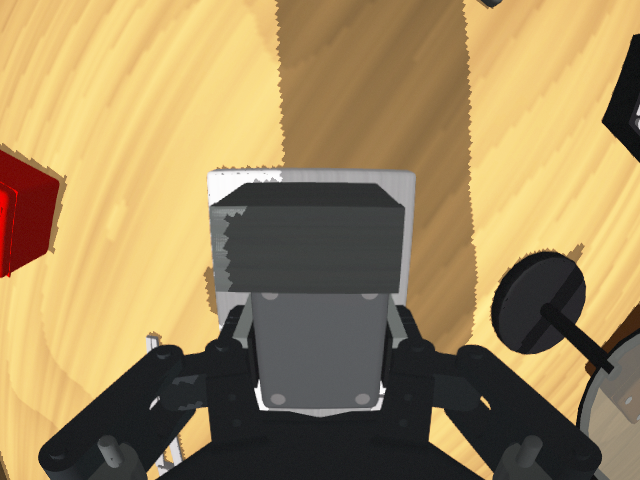

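The slide jammed: 45 N resisting and 69 N upwards, so the box is being pressed into the bed. I'll undo the slide command, then relieve the vertical load before trying again.

Emit:
play_rows([
  {"dp":[0,0,-5],"twist":[0,0,0]},
  {"dp":[0,0,-5],"twist":[0,0,0]},
  {"dp":[0,0,-4],"twist":[0,0,0]},
  {"dp":[0,0,0],"twist":[0,0,0]},
])

```text
clock: 13.2
tool_pos: [0.4538, -0.1954, 0.0452]
eef_rot: [0.34, 0.621, -0.338, 0.62]
force: [-3.0, 4.9, 14.2]
width: 0.0455
```

```bash
python3 -c "
from fit import *
from scipy.spatial.transform import Rotation as R
s=look('h');print(R.from_quat(s['eef_rot']).as_matrix().round(3).tolist(),s['joints'].round(3))
"
```

```text
13.2 [62.2 -4.3 45.2] [ 0.4538 -0.1954  0.0452] [-3.   4.9 14.2] 0.0455
[[0.0, 0.842, 0.54], [0.002, 0.54, -0.842], [-1.0, 0.001, -0.002]] [-0.142  0.573  0.536  2.16  -0.565  0.548  1.388]
```

View pics/g2.png

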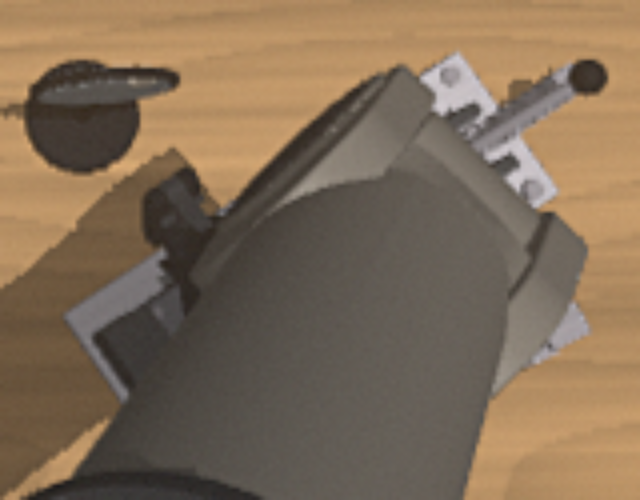

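Emit:
play_rows([
  {"dp":[-1,0,-1],"twist":[0,0,0]},
  {"dp":[0,0,0],"twist":[0,0,0]},
])

```text
clock: 13.4
tool_pos: [0.4536, -0.1958, 0.0456]
eef_rot: [0.339, 0.62, -0.339, 0.621]
force: [-0.5, 0.3, -1.8]
width: 0.0453
```

Emit:
play_rows([
  {"dp":[-0.5,0,0],"twist":[0,0,0]},
  {"dp":[0,0,0],"twist":[0,0,0]},
])

```text
clock: 13.6
tool_pos: [0.4535, -0.196, 0.0458]
eef_rot: [0.339, 0.62, -0.34, 0.62]
force: [0.4, 0.6, -1.1]
width: 0.0454
```

The box's weight (about -1.3 N) is now held and it is just off the bed. I'll slide in small steps.

Emit:
play_rows([
  {"dp":[-0.3,0,2],"twist":[0,0,0]},
  {"dp":[0,0,2],"twist":[0,0,0]},
  {"dp":[0,0,0],"twist":[0,0,0]},
])

```text
clock: 13.9
tool_pos: [0.4558, -0.1997, 0.0461]
eef_rot: [0.339, 0.62, -0.34, 0.62]
force: [-0.1, -0.2, -0.9]
width: 0.0454
```

Emit:
play_rows([
  {"dp":[0,0,3],"twist":[0,0,0]},
  {"dp":[0,0,3],"twist":[0,0,0]},
  {"dp":[0,0,3],"twist":[0,0,0]},
  {"dp":[0,0,3],"twist":[0,0,0]},
  {"dp":[0,0,0],"twist":[0,0,0]},
  {"dp":[0,0,0],"twist":[0,0,0]},
])

```text
clock: 14.5
tool_pos: [0.462, -0.2094, 0.0461]
eef_rot: [0.339, 0.62, -0.339, 0.62]
force: [0.3, 0.8, -0.9]
width: 0.0456
```

```bash
python3 -c "
from fit import *
look('i','wrist')
"
```

```text
14.55 [46.1 -3.7 46. ] [ 0.4619 -0.2093  0.046 ] [-0.4 -0.  -0.5] 0.0454
```

View pics/iwrist.png

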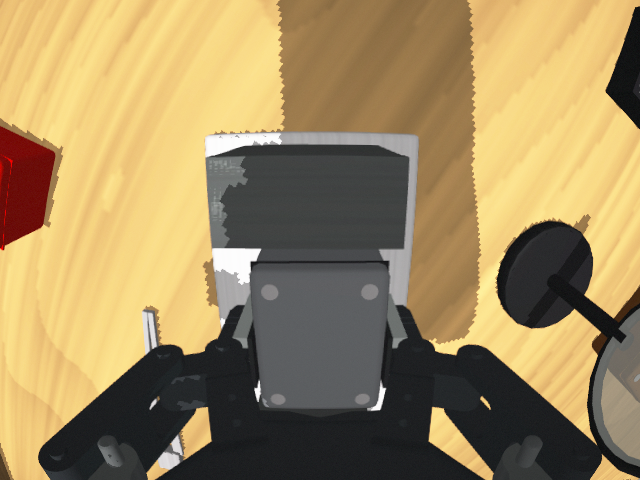

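The box is out from under the lip: its lid edge is at row 262, with the lip edge at row 249. Lifting straight up.

Emit:
play_rows([
  {"dp":[-10,0,0],"twist":[0,0,0]},
  {"dp":[-20,0,0],"twist":[0,0,0]},
  {"dp":[-35,0,0],"twist":[0,0,0]},
  {"dp":[-35,0,0],"twist":[0,0,0]},
  {"dp":[-35,0,0],"twist":[0,0,0]},
  {"dp":[-35,0,0],"twist":[0,0,0]},
  {"dp":[-25,0,0],"twist":[0,0,0]},
  {"dp":[0,0,0],"twist":[0,0,0]},
])

```text
clock: 15.35
tool_pos: [0.4636, -0.2103, 0.2448]
eef_rot: [0.341, 0.618, -0.339, 0.622]
force: [0.7, 1.2, -1.7]
width: 0.0454
```

```bash
python3 -c "
from fit import *
look('j','wrist','scene')
"
```

```text
15.45 [ 46.4  -3.9 241.4] [ 0.4619 -0.209   0.2414] [ 0.2  0.1 -2.7] 0.0452
```

View pics/jscene.png

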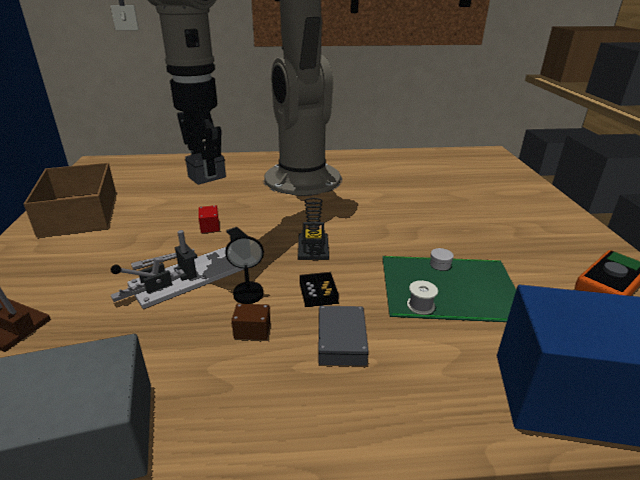

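View pics/jwrist.png

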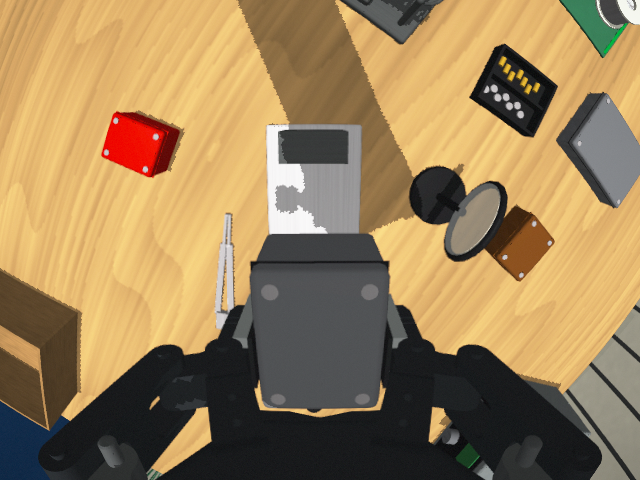

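The box is held level in the gripper at scene (206,168), and the pawl is still over and the bar back. Carrying it to the mat.

Emit:
play_rows([
  {"dp":[0,12,-11],"twist":[0,0,0]},
  {"dp":[0,24,-22],"twist":[0,0,0]},
  {"dp":[0,24,-22],"twist":[0,0,0]},
  {"dp":[0,24,-22],"twist":[0,0,0]},
  {"dp":[0,24,-22],"twist":[0,0,0]},
  {"dp":[0,24,-22],"twist":[0,0,0]},
  {"dp":[0,24,-22],"twist":[0,0,0]},
  {"dp":[0,24,-22],"twist":[0,0,0]},
  {"dp":[0,24,-22],"twist":[0,0,0]},
  {"dp":[0,24,-22],"twist":[0,0,0]},
])

```text
clock: 16.45
tool_pos: [0.5404, 0.0907, 0.2394]
eef_rot: [0.339, 0.621, -0.34, 0.62]
force: [0.5, -1.0, -1.3]
width: 0.0456
```

Emit:
play_rows([
  {"dp":[0,24,-22],"twist":[0,0,0]},
  {"dp":[0,24,-22],"twist":[0,0,0]},
  {"dp":[0,24,-22],"twist":[0,0,0]},
  {"dp":[0,24,-22],"twist":[0,0,0]},
  {"dp":[0,24,-22],"twist":[0,0,0]},
  {"dp":[0,24,-22],"twist":[0,0,0]},
  {"dp":[0,12,-11],"twist":[0,0,0]},
  {"dp":[0,0,0],"twist":[0,0,0]},
  {"dp":[0,0,0],"twist":[0,0,0]},
])

```text
clock: 17.35
tool_pos: [0.5952, 0.2922, 0.2401]
eef_rot: [0.339, 0.62, -0.341, 0.62]
force: [0.1, -0.6, -1.3]
width: 0.0453
```

```bash
python3 -c "
from fit import *
look('k','wrist','top')
"
```

```text
17.45 [ 397.  -385.2  240.9] [0.5956 0.2915 0.2409] [ 1.  -0.8 -1. ] 0.0449
```

View pics/kwrist.png

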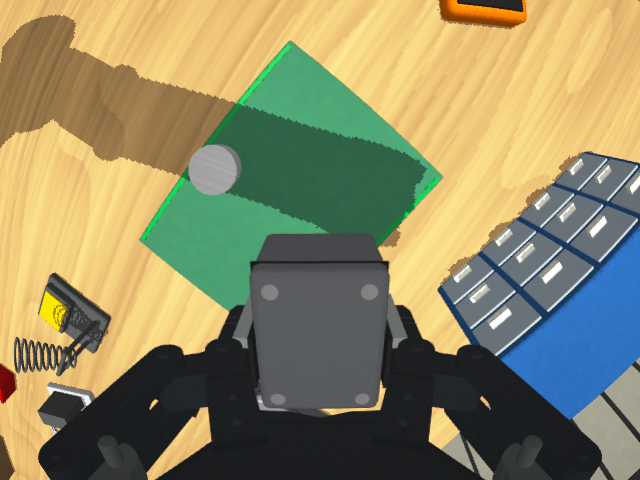

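```bash
python3 -c "
from fit import *
f=robot.grab_frame('wrist')
for u in [(291,42),(442,177),(140,240)]: print(wback(f,*u,.004).round(4))
print('tin',wback(f,213,163,.028).round(3))
mc=np.array([0.564,0.267]);
ps=[wback(f,*u,.004)[:2] for u in [(291,42),(442,177),(140,240)]]
c=(ps[1]+ps[2])/2;ex=(ps[1]-ps[0])/np.linalg.norm(ps[1]-ps[0]);ey=(ps[0]-ps[2])/np.linalg.norm(ps[0]-ps[2])
t=robot.read_state()['tool_pos'][:2]+.003*np.array([-.54,.84]);print(c,ex,ey,(t-c)@ex,(t-c)@ey)
"
```

```text
[0.4888 0.4087 0.004 ]
[0.6827 0.3802 0.004 ]
[0.4507 0.154  0.004 ]
tin [0.49  0.276 0.028]
[0.56669955 0.26709733] [ 0.98935825 -0.14550002] [0.1479885  0.98898908] 0.02314605793678242 0.030895367065037264
```

View pics/ktop.png

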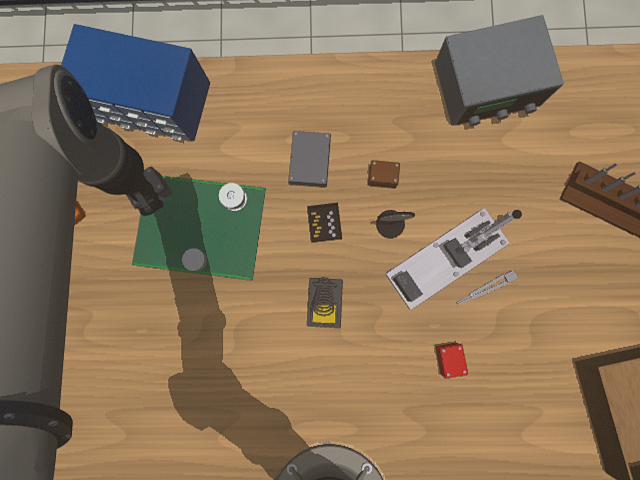

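The wrist view agrees on the mat: the box is over mat (23,31) mm, and the tin at (215,165) and the spool are both more than 100 mm away. The top view shows nothing else disturbed. Lowering.

Emit:
play_rows([
  {"dp":[35,0,0],"twist":[0,0,0]},
  {"dp":[35,0,0],"twist":[0,0,0]},
  {"dp":[35,0,0],"twist":[0,0,0]},
  {"dp":[35,0,0],"twist":[0,0,0]},
  {"dp":[25,0,0],"twist":[0,0,0]},
  {"dp":[15,0,0],"twist":[0,0,0]},
  {"dp":[10,0,0],"twist":[0,0,0]},
  {"dp":[5,0,0],"twist":[0,0,0]},
  {"dp":[0,0,0],"twist":[0,0,0]},
  {"dp":[0,0,0],"twist":[0,0,0]},
])

```text
clock: 18.5
tool_pos: [0.5964, 0.2944, 0.0472]
eef_rot: [0.34, 0.62, -0.339, 0.621]
force: [0.2, -0.2, -1.3]
width: 0.0453
```

Emit:
play_rows([
  {"dp":[2,0,0],"twist":[0,0,0]},
  {"dp":[2,0,0],"twist":[0,0,0]},
  {"dp":[0,0,0],"twist":[0,0,0]},
  {"dp":[0,0,0],"twist":[0,0,0]},
])

```text
clock: 18.9
tool_pos: [0.5956, 0.2942, 0.0421]
eef_rot: [0.339, 0.62, -0.339, 0.62]
force: [-0.3, -0.3, -1.1]
width: 0.0455
```

Emit:
play_rows([
  {"dp":[2,0,0],"twist":[0,0,0]},
  {"dp":[1,0,0],"twist":[0,0,0]},
  {"dp":[0,0,0],"twist":[0,0,0]},
  {"dp":[0,0,0],"twist":[0,0,0]},
])

```text
clock: 19.3
tool_pos: [0.5956, 0.2941, 0.039]
eef_rot: [0.339, 0.62, -0.339, 0.62]
force: [1.5, -0.6, -1.4]
width: 0.0451
```

Emit:
play_rows([
  {"dp":[1,0,0],"twist":[0,0,0]},
  {"dp":[0,0,0],"twist":[0,0,0]},
  {"dp":[0,0,0],"twist":[0,0,0]},
])

```text
clock: 19.6
tool_pos: [0.5956, 0.2942, 0.0381]
eef_rot: [0.339, 0.62, -0.339, 0.62]
force: [-0.2, 0.4, -1.7]
width: 0.045
```

Emit:
play_rows([
  {"dp":[0.7,0,0],"twist":[0,0,0]},
  {"dp":[0,0,0],"twist":[0,0,0]},
  {"dp":[0,0,0],"twist":[0,0,0]},
])

```text
clock: 19.9
tool_pos: [0.5956, 0.2942, 0.0374]
eef_rot: [0.339, 0.62, -0.339, 0.62]
force: [0.5, -0.5, -1.6]
width: 0.0451
```

Emit:
play_rows([
  {"dp":[0.5,0,0],"twist":[0,0,0]},
  {"dp":[0,0,0],"twist":[0,0,0]},
  {"dp":[0,0,0],"twist":[0,0,0]},
])

```text
clock: 20.2
tool_pos: [0.5956, 0.2942, 0.0373]
eef_rot: [0.339, 0.62, -0.339, 0.62]
force: [-2.7, -0.5, 5.6]
width: 0.0452
```

It touches down at TCP z 37.3, as predicted, with a 5.6 N upward force. Releasing.

Emit:
play_rows([
  {"dp":[0,0,0],"twist":[0,0,0]},
  {"dp":[0,0,0],"twist":[0,0,0]},
  {"dp":[0,0,0],"twist":[0,0,0]},
  {"dp":[0,0,0],"twist":[0,0,0]},
  {"dp":[0,0,0],"twist":[0,0,0]},
  {"dp":[0,0,0],"twist":[0,0,0]},
], fingers=-1)

```text
clock: 20.8
tool_pos: [0.5956, 0.2942, 0.0369]
eef_rot: [0.339, 0.62, -0.339, 0.62]
force: [0.3, -0.9, 0.4]
width: 0.0855
```

Emit:
play_rows([
  {"dp":[-10,0,0],"twist":[0,0,0]},
  {"dp":[-20,0,0],"twist":[0,0,0]},
  {"dp":[-35,0,0],"twist":[0,0,0]},
  {"dp":[-35,0,0],"twist":[0,0,0]},
  {"dp":[-35,0,0],"twist":[0,0,0]},
  {"dp":[-35,0,0],"twist":[0,0,0]},
  {"dp":[0,0,0],"twist":[0,0,0]},
  {"dp":[0,0,0],"twist":[0,0,0]},
])

```text
clock: 21.6
tool_pos: [0.596, 0.2943, 0.2085]
eef_rot: [0.34, 0.62, -0.339, 0.621]
force: [-0.9, 0.6, -0.8]
width: 0.0854
```

```bash
python3 -c "
from fit import *
look('z','wrist','scene','top')
f=robot.grab_frame('wrist');r=robot.boxes_of('work_center',f);print([(d['point'],d['score']) for d in r])
"
```

```text
21.75 [ 399.6 -385.9  205.8] [0.5948 0.294  0.2058] [ 0.1 -0.3 -1.1] 0.085
[([0.5925, 0.3045, 0.0505], 0.86)]
```

View pics/zwrist.png

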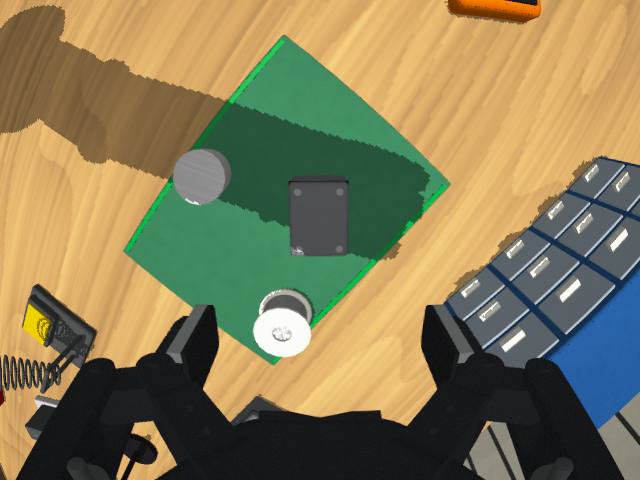

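View pics/zscene.png

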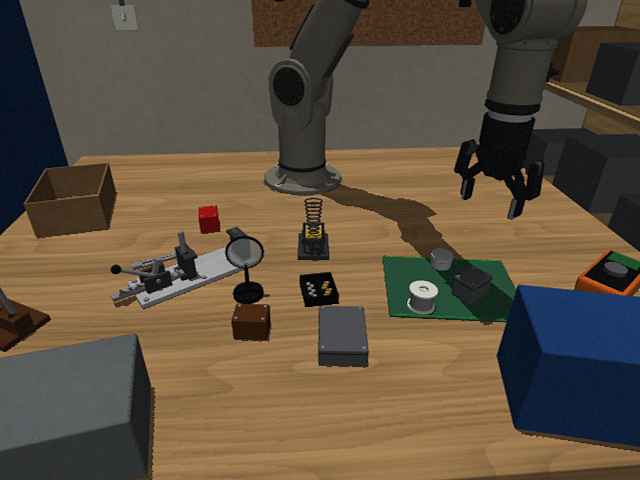

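The wrist view shows the grey box upright on the mat at (318,217), clear of the tin (202,177) and the spool (283,330). In the scene view the pawl is over at (117,269) and the post is back at (183,255). Handing in.

```bash
python3 -c "
from plant import robot
print(robot.close_job())"
```

```text
the job is handed in; nothing more can be done
None
```

I threw the pawl over, pushed the bar back, slid the grey box out from under the lip, and carried it to a free spot on the mat. I then lowered it until it touched, released it and handed the job in at about 22 s; no verdict was reported.

**Last checks:**
- **Box:** it stands upright on the mat, clear of the tin and spool, at about mat (23, 31) mm. Touchdown came at the predicted height, with 5.6 N on contact. The network put the visible surface at z 50 mm, which fits a box standing on the mat.
- **Clamp:** the pictures show the pawl still over and the bar back. The tool position puts the bar at about 44 mm.
- **Other things:** none looked shifted in the pictures; I did not measure their positions again. The gripper was open, about 0.2 m up and touching nothing.

**What went wrong:** the first slide jammed. The box was pressed into the bed, with about 46 N against the slide and 69 N upwards (about 82 N in all, under the 120 N wrist limit). I backed the command off, raised the box about half a millimetre, and it then slid out freely.

**What disagreed:** the clamp fit came out about 2 mm low in z, within the camera calibration.

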